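# Clamp a glaze test tile with the guarded knob

### The job

Lay the blue-glazed test tile flat on the rail of the tile clamp, between the jaw and the fence and lengthwise along the rail, and let go of it. Then reach down into the guard well and turn the sunken knob clockwise until the jaw's sprung rubber pad holds the tile against the fence with about 16 newtons, and let go of the knob. Be gentle: do not chip the tile by overtightening, do not knock the well wall or push the jaw by hand, and leave the other tiles, the jars and the cup where they are.

Things in the scene. Friction and masses are not known exactly. Their poses are not given: they have to be found in the camera images.
- tile_blue: The tile to clamp: 66 x 36 x 7 mm pale clay tile, most of its top glazed dark blue. Origin at the centre of its underside, x along the 66 mm length, z up. It starts flat on the table. It chips if the pad presses it with more than 30 N.
- clamp: The tile clamp: blue base plate 108 x 262 x 12 mm (x -54 to 54, y -125 to 137), fixed; origin on the table, z up. Along its +y: at y = -70 mm a round blue guard well, open at the top, with the knob sunk in it; from y = -14 mm an aluminium rail carrying the jaw with its rubber pad, the free bed, and the fence, an aluminium block 44 mm wide with a cork face.
- bed (a point): Fixed point on top of the rail near the middle of the bed (clamp frame: 0, 62, 30 mm), axes as the clamp's. The rail is 28 mm wide, its top 18 mm above the base plate; the tile overhangs it by 4 mm a side. The fence's face stands at clamp y = 96 to 108 mm, differently each time, and does not move; 73 to 88 mm are free between pad and fence at first. Jaw and fence rise 19 mm above the rail.
- jaw: The driven aluminium jaw, 44 mm wide, 22 mm long along the rail, its top 18 mm above the rail. Origin at the middle of its underside on the rail. The knob drives it along the clamp's +y, 10 mm per radian of clockwise turn.
- pad: Black rubber pad on the jaw's front, 34 mm wide, 13 mm high, 5 mm thick, origin at its centre (pressing face 2.5 mm farther along clamp +y; at the start at y = 20 to 23 mm). Sprung: yields toward the jaw 1 mm per 12 N, 4 mm at most. The jaw first pushes the loose tile along the rail to the fence, then force builds up. A good hold is 10 to 22 N.
- knob_grip (a point): Point to grip on the knob, on its upright axis, 41 mm above the table; its axes turn with the knob: x along the bar, y across it, z up. The knob is black: a disc of 44 mm diameter with its top 20 mm below this point, and on it an upright bar 42 mm long and 14 mm thick with its top 10 mm above this point, a white mark on one end.
- knob: The same knob, origin on its axis at its underside, 13 mm above the table. Clockwise from above closes the jaw; to clamp takes 0.9 to 2.6 rad from the start. It drives the shaft through a torsion spring (0.5 rad per N m): turning runs free at a steady 0.27 N m (friction), each newton of clamping adds 0.01 N m (16 N: 0.16 N m more). Let go, it springs back by 0.14 to 0.24 rad; jaw and clamping force stay.
- guard: The guard well, a round blue wall about the knob's axis. Origin on that axis, 12 mm above the table; its rim is 58 mm above the table and 7 mm above the knob's top, inner diameter 82 mm, wall 6 mm. Knocking the wall with 20 N or more is too hard.
- tile_ochre: Another test tile of the same size with ochre glaze, flat on the table. Leave it.
- tile_green: Another test tile of the same size with pale green glaze, flat on the table. Leave it.
- underglaze_2: Jar with red cap, 48 mm diameter, 68 mm high, origin at its foot. Leave it.
- underglaze_4: Jar with green cap, 48 mm diameter, 68 mm high, origin at its foot. Leave it.
- bisque_cup: Unglazed reddish cup, 72 mm diameter, 80 mm high, origin at its foot. Leave it.
There are look-alikes about, which are no part of the job. Leave any orange or yellow look-alike of the tile_blue alone.

How it is judged:
On the way:
1. the blue tile lies flat on the rail between pad and fence, let go, not yet clamped (x of tile_blue in the frame of bed between -0.008 and 0.008 m and y of tile_blue in the frame of bed between -0.016 and 0.02 m and z of tile_blue in the frame of bed between -0.003 and 0.003 m and angle between tile_blue's own z axis and vertical below 0.1 rad and angle between the x axis of tile_blue and the y axis of bed, either way round below 0.15 rad and contact force between the fingers and tile_blue below 0.1 N and contact force between pad and tile_blue below 3 N), for 0.2 s.
At the end, for the whole second after the job is handed in: The blue tile lies flat on the rail (tilt under 0.1 rad, underside within 3 mm of the rail's top), lengthwise along it (within 0.15 rad), centred across it within 8 mm, at rest, and pressed by the pad with 10 to 22 N (x of tile_blue in the frame of bed between -0.008 and 0.008 m and y of tile_blue in the frame of bed between -0.016 and 0.02 m and z of tile_blue in the frame of bed between -0.003 and 0.003 m and angle between tile_blue's own z axis and vertical below 0.1 rad and angle between the x axis of tile_blue and the y axis of bed, either way round below 0.15 rad and contact force between pad and tile_blue between 10 and 22 N and linear speed of tile_blue below 0.005 m/s); the robot touches nothing.
It fails at once if the pad presses the tile with more than 30 N (chipped) (contact force between pad and tile_blue above 30 N).
It fails at once if the guard well is struck or pressed with more than 20 N (contact force between any of the fingers, the arm and guard above 20 N).
It fails at once if the jaw is pushed by hand with more than 12 N (contact force between any of the fingers, the arm and jaw above 12 N).
It fails at once if another tile, a jar or the cup is moved more than 20 mm (distance of any of tile_ochre, tile_green, underglaze_2, underglaze_4, bisque_cup from where it was at the start of the episode above 0.02 m).
It also fails if it takes over 72 s, if anything falls off the work surface, if the arm or the gripper's body presses on something with over 40 N, if the wrist force passes 120 N, or if a joint passes its speed limit or range.

### The arm

A 6-joint arm with a two-finger parallel gripper is mounted at the origin on a cart in front of the work surface, level with it; the furniture and walls round the work are solid. World frame = base frame: x ahead of the robot, y to its left, z up, the work surface at z = 0. Lengths are in m, angles in rad, forces in N, time in s.
With the tool pointing down it reaches from about 0.35 to 0.775 m from the base axis. Payload 7.3 kg.
Tool frame: the origin (TCP) lies on the mounting face of the last link; the fingertips stand 178 mm ahead of it and the grasp point (between the pads) lies 159 mm ahead of it (robot.tcp_to_tips is the distance from the TCP to the fingertips, in m); z points along the fingers, y is the direction in which the jaws open and shut (so a half turn about z gives the same grasp; the last joint's range is limited). The gripper opens to 92 mm and grips with 3 to 60 N. Pads are 19 mm wide; open, the fingers measure 130 mm over their backs; the gripper's body (75 mm by 190 mm) begins 47 mm behind the grasp point.
Start: joints at [1.002, 0.342, 1.524, -0, 1.275, -0.146], TCP at [0.215, 0.479, 0.405] pointing down, gripper open.
Joint ranges: [-2.53, 2.53], [-0.77, 2.02], [0.04, 2.7], [-1, 4.14], [0.28, 2.66], [-3.11, 3.11]. Speed limits (rad/s): [2.57, 2.57, 3.14, 3.14, 3.14, 3.14].

### API

Orientations are given as [roll, pitch, yaw] about the fixed x, y, z axes, in that order (R = Rz(yaw) Ry(pitch) Rx(roll)).
In Python, from cell import robot, viewer gives the robot as it stands.
- The arm moves only by the shell command python3 -m creep 'ROWS' [OPENING] [FORCE]. ROWS is JSON, a list that holds one entry, the list of rows, each a list of 6 numbers: the shift along the world's x, y, z in mm, then the turn, a rotation vector about the world's x, y, z in degrees. A call has 1 to 5 rows; each row shifts and turns the pose as measured when the row begins; what a row does not reach is not made up. A row lasts 1/12 s, in which the tool goes at most 41.7 mm and 7.16 degrees, less where a joint would pass 70% of its speed; a pose out of reach is approached as far as the arm can. A call with a gripper value outside its range is refused whole. OPENING is the closure, from -1 (fully open) to 1 (shut), set as the call begins (- or left out, the last holds). The fingers move at their own pace and stop on an object; FORCE is the grip in N (left out, the last holds). Time passes only in rows, so rows that do not move let the fingers close. It gives the time, the measured TCP pose, the force and the opening at its end, in the units of the state.
- robot.observe(): the state, without advancing time (a new reading comes with each control period).
- viewer.read_camera(name): name is "scene" or "top"; returns the picture (400x640x3 uint8, blue, green, red); there is no depth.
- viewer.camera_model(name): a dict with "fx", "fy", "cx", "cy" (pixels), "k1" (the pictures are not rectified: a ray, as slopes to the right and down, at radius r is drawn at 1 + k1 r^2 times it, then the intrinsics apply), "pose" (4x4, takes a point from camera to world coordinates). Camera axes: x right, y up, looking along -z (the intrinsics and any distortion apply to the point x, -y, -z); pixel columns grow to the right and rows downward; lengths in m; the calibration is good to about 2 mm. A picture is of the moment at which its call begins. camera_model takes no time and is no camera call.
- robot.hand_in(): hands the job in, once; it reports no verdict.
The state is a dict: "time": time; "qpos": joint angles; "qvel": joint speeds; "joint_efforts": joint torques, N m; "tool_pos": TCP position; "tool_rot": TCP orientation; "contact_force": force on the tool from outside, world axes, zero at the start; "torque": the same for the moment, N m; "opening": finger opening in m.
Only numpy, scipy, OpenCV 4.12 (cv2) and the standard library are available. Lean on these libraries where they do the work, as an engineer would, in place of code of your own. Each camera call takes 0.05 s, during which the arm holds its last target. There are 200 camera calls.

## Working session

There is one attempt and no reset: what is moved stays moved. The work goes in short steps, Python scripts to look and compute and a shell command to move; the robot and the scene stay as the last step left them, time stands still between calls to the robot, and variables do not carry over. Pictures are saved under pics/ and viewed, about 8 in all and at most 12, crops included, and the job is handed in when it is done.

```bash
ls; mkdir -p pics; cat > h.py <<'E'
import numpy as np, cv2
from cell import robot, viewer
def ray(name,u,v):
    m=viewer.camera_model(name); P=np.array(m["pose"])
    K=np.array([[m["fx"],0,m["cx"]],[0,m["fy"],m["cy"]],[0,0,1.]])
    p=cv2.undistortPoints(np.array([[[u,v]]],float),K,np.array([m["k1"],0,0,0,0.]))[0,0]
    d=P[:3,:3]@np.array([p[0],-p[1],-1]); return P[:3,3],d
def at(name,u,v,z):
    o,d=ray(name,u,v); return o+d*(z-o[2])/d[2]
def pix(name,X):
    m=viewer.camera_model(name); P=np.array(m["pose"])
    c=P[:3,:3].T@(np.array(X)-P[:3,3]); a,b=c[0]/-c[2],-c[1]/-c[2]; s=1+m["k1"]*(a*a+b*b)
    return m["fx"]*a*s+m["cx"],m["fy"]*b*s+m["cy"]
E
python3 - <<'E'
from h import *
for n in("top","scene"):
    cv2.imwrite(f"pics/{n}0.png",viewer.read_camera(n)); m=viewer.camera_model(n); print(n,m)
print(robot.observe())
E
```

```text
pics
top {'fx': 440.9526104025412, 'fy': 440.9526104025412, 'cx': 319.1517630505081, 'cy': 198.9577817747944, 'k1': -0.06203043030471554, 'pose': array([[ 0.02631904,  0.98260659, -0.1838249 ,  0.27465881],
       [-0.99944179,  0.02964992,  0.0153943 ,  0.14018636],
       [ 0.02057693,  0.18331713,  0.98283845,  1.12021936],
       [ 0.        ,  0.        ,  0.        ,  1.        ]])}
scene {'fx': 382.8538329518453, 'fy': 382.8538329518453, 'cx': 316.6747710660698, 'cy': 201.366083271561, 'k1': -0.018233508450146613, 'pose': array([[ 0.89059191,  0.20700063, -0.40496517,  0.01608754],
       [-0.45469985,  0.42424599, -0.78311135, -0.73808539],
       [ 0.0097003 ,  0.88157023,  0.4719532 ,  0.58322538],
       [ 0.        ,  0.        ,  0.        ,  1.        ]])}
{'time': 0.1, 'qpos': array([ 1.00198243e+00,  3.42668217e-01,  1.52489073e+00,  2.05448602e-05,
        1.27540437e+00, -1.46018114e-01]), 'qvel': array([-4.50861690e-04, -2.00098228e-03, -3.86543829e-03,  1.74111470e-03,
       -8.28145335e-05, -2.06973725e-04]), 'joint_efforts': array([ 3.23418108e-04, -4.32006276e+01, -2.44691116e+01,  7.17473100e-02,
        5.26838447e-02, -5.04129730e-05]), 'tool_pos': array([0.21534034, 0.47868522, 0.40411716]), 'tool_rot': array([-3.14023944e+00, -2.18868487e-04,  2.71879073e+00]), 'contact_force': array([ 0.14629039,  0.8026177 , -0.19441351]), 'torque': array([0.00296889, 0.01915714, 0.00421969]), 'opening': 0.09172260378093436}
```

View pics/top0.png

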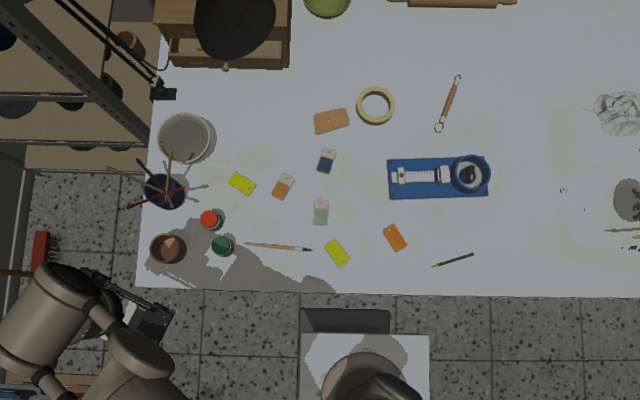

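View pics/scene0.png

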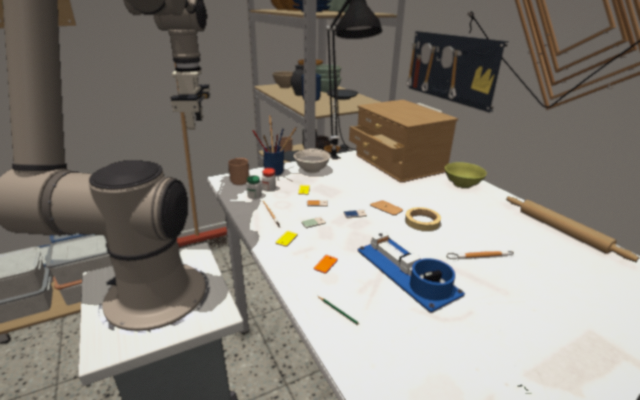

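The top view shows the blue tile at (327,161), with the ochre tile at (283,187) and the green one at (321,211). The clamp runs from (388,180) to (490,173), with the well at (470,174) on the right. I'll enlarge that area.

```bash
python3 - <<'E'
from h import *
im=cv2.imread("pics/top0.png")
a=cv2.resize(im[145:205,380:495],None,fx=6.5,fy=6.5,interpolation=cv2.INTER_CUBIC)
b=cv2.resize(im[142:182,300:360],None,fx=4,fy=4,interpolation=cv2.INTER_CUBIC)
c=np.zeros((a.shape[0]+b.shape[0],a.shape[1],3),np.uint8); c[:a.shape[0]]=a; c[a.shape[0]:,:b.shape[1]]=b
cv2.imwrite("pics/crop0.png",c); print(c.shape)
E
```

```text
(550, 748, 3)
```

View pics/crop0.png

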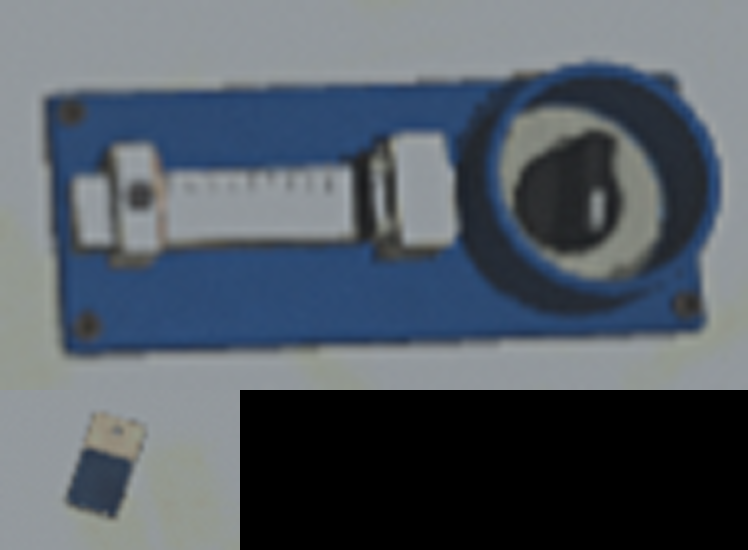

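```bash
cat >> h.py <<'E'
def fitpose(name,obj,uv,x0):
    from scipy.optimize import least_squares
    def f(p):
        c,s=np.cos(p[2]),np.sin(p[2])
        return np.ravel([np.array(pix(name,[p[0]+c*o[0]-s*o[1],p[1]+s*o[0]+c*o[1],o[2]]))-q for o,q in zip(obj,uv)])
    r=least_squares(f,x0); return r.x,np.abs(r.fun).max()
def w(p,o):
    c,s=np.cos(p[2]),np.sin(p[2]); return np.array([p[0]+c*o[0]-s*o[1],p[1]+s*o[0]+c*o[1],o[2]])
E
python3 - <<'E'
from h import *
cr=lambda x,y,s,ox,oy:((x+.5)/s-.5+ox,(y+.5)/s-.5+oy)
uv=[cr(x,y,6.5,380,145) for x,y in[(47,97),(68,352),(702,328),(678,78)]]
# world: image right = -y world; image up = +x. clamp +y = image left = world +y ; clamp +x = up
obj=[(.054,.137,.012),(-.054,.137,.012),(-.054,-.125,.012),(.054,-.125,.012)]
p,e=fitpose("top",obj,uv,[.5,-.0,0]); print("clamp",p,e)
uv=[cr(x,y-390,4,300,142) for x,y in[(95,411),(146,430),(116,518),(66,502)]]
obj=[(.033,.018,.007),(.033,-.018,.007),(-.033,-.018,.007),(-.033,.018,.007)]
q,e=fitpose("top",obj,uv,[.4,.1,-.3]); print("tile",q,e)
im=cv2.imread("pics/top0.png")
def c(o): 
    u,v=pix("top",w(p,o)); return [round((u-380+.5)*6.5-.5),round((v-145+.5)*6.5-.5)]
print("rim ctr",c((0,-.07,.058)),"fence top x-edge@96,108",c((0,.096,.049)),c((0,.108,.049)),"bar top ctr",c((0,-.07,.051)),"discctr",c((0,-.07,.021)), "padface top 20",c((0,.02,.045)))
k=im[150:205,445:495].astype(float); k=np.clip(k*1.8+10,0,255).astype(np.uint8)
cv2.imwrite("pics/knob0.png",cv2.resize(k,None,fx=10,fy=10,interpolation=cv2.INTER_CUBIC))
E
```

```text
clamp [ 0.54928149 -0.19029061  0.067062  ] 1.1011493850111265
tile [ 0.58597988  0.10734413 -0.29029304] 0.6715753933179371
rim ctr [603, 178] fence top x-edge@96,108 [175, 198] [144, 199] bar top ctr [596, 183] discctr [570, 201] padface top 20 [365, 194]
```

View pics/knob0.png

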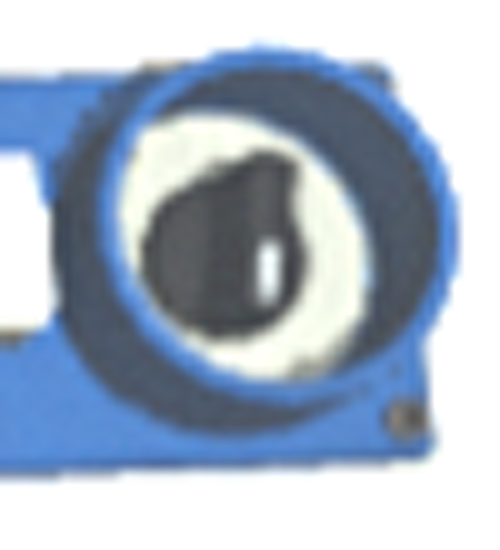

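The clamp lies at about (0.549, -0.190) with yaw 0.067. The tile is at (0.586, 0.107) with yaw -0.29. In the crop the knob bar runs from (275,160) to (265,305), so roughly along clamp x, with its mark at the robot end. I'm heading for the tile now.

```bash

python3 -m creep '[[[28,-28,0,0,0,2],[28,-28,0,0,0,2],[28,-28,0,0,0,2],[28,-28,0,0,0,1.6],[28,-28,0,0,0,0]]]' -0.3 20
python3 -m creep '[[[28,-28,0,0,0,0],[28,-28,0,0,0,0],[28,-28,0,0,0,0],[28,-28,0,0,0,0],[28,-28,0,0,0,0]]]'
```

```text
time: 0.52
tool_pos: [0.3536, 0.3379, 0.402]
tool_rot: [-3.139, -0.004, 2.872]
contact_force: [0.3, 0.7, 0.2]
opening: 0.0636
time: 0.93
tool_pos: [0.4982, 0.1894, 0.4008]
tool_rot: [-3.137, -0.007, 2.874]
contact_force: [1.3, 0.6, 0.1]
opening: 0.0592
```

```bash

python3 -m creep '[[[28,-27,-20,0,0,-1.3],[28,-27,-20,0,0,0],[28,-26,-20,0,0,0],[4,-2,-35,0,0,0],[0,0,-35,0,0,0]]]'
python3 -m creep '[[[0,0,-20,0,0,0],[0,0,-10,0,0,0],[0,0,0,0,0,0]]]'
python3 -c "
from h import *
p=robot.observe(); print(p['tool_pos'],p['tool_rot'])
im=viewer.read_camera('scene'); cv2.imwrite('pics/s1.png',cv2.resize(im[170:290,270:430],None,fx=4,fy=4,interpolation=2))"
```

```text
time: 1.35
tool_pos: [0.5889, 0.1023, 0.2774]
tool_rot: [3.141, 0.011, 2.841]
contact_force: [0.6, 0.7, -1.0]
opening: 0.0597
time: 1.6
tool_pos: [0.5871, 0.0997, 0.2361]
tool_rot: [-3.137, -0.004, 2.837]
contact_force: [-0.4, 0.3, -0.0]
opening: 0.0601
[0.58710691 0.09965248 0.23611819] [-3.1369585  -0.00422049  2.83713582]
```

View pics/s1.png

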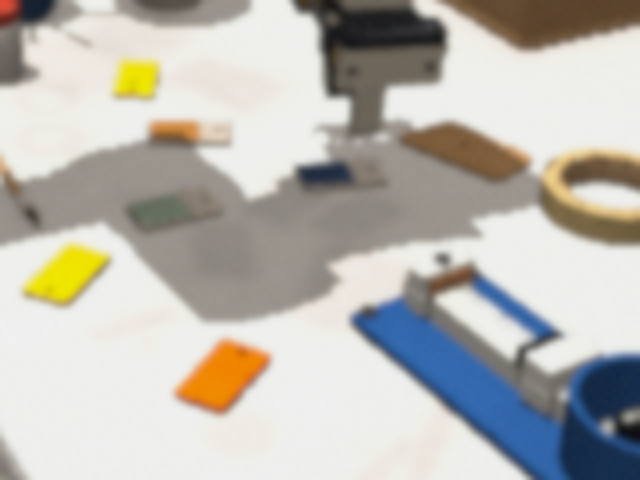

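The crop shows one gripper finger, with its tip at about (365,135), hanging over the tile at (341,175). I'll cross-check the tile position from this second camera before descending.

```bash
python3 -c "
from h import *
f=lambda x,y:((x+.5)/4-.5+270,(y+.5)/4-.5+170)
print(at('scene',*f(341,173),.007), [4*(a-b)  for a,b in zip(pix('scene',[.587,.0997,.058]),(270,170))])"
python3 -m creep '[[[-1,7,-12,0,0,0.8],[0,0,-14,0,0,0],[0,0,-10,0,0,0],[0,0,-8,0,0,0],[0,0,0,0,0,0]]]'
```

```text
[0.58087957 0.10162925 0.007     ] [np.float64(351.8096798722995), np.float64(111.18977433375323)]
time: 2.07
tool_pos: [0.5872, 0.1093, 0.1939]
tool_rot: [-3.14, 0.004, 2.855]
contact_force: [-0.5, 0.4, -1.1]
opening: 0.0598
```

```bash

python3 -m creep '[[[-1,-3,-6,0,0,0],[0,0,-5,0,0,0],[0,0,0,0,0,0],[0,0,0,0,0,0]]]'
python3 -m creep '[[[0,0,0,0,0,0],[0,0,0,0,0,0],[0,0,0,0,0,0],[0,0,0,0,0,0],[0,0,0,0,0,0]]]' 0.5 15
python3 -m creep '[[[0,0,0,0,0,0],[0,0,0,0,0,0],[0,0,0,0,0,0]]]'
```

```text
time: 2.4
tool_pos: [0.5865, 0.1066, 0.1831]
tool_rot: [-3.141, 0.006, 2.856]
contact_force: [0.4, -0.1, 0.2]
opening: 0.0596
time: 2.82
tool_pos: [0.5871, 0.1064, 0.1847]
tool_rot: [3.141, 0.009, 2.856]
contact_force: [0.0, 0.2, -0.2]
opening: 0.0312
time: 3.07
tool_pos: [0.5872, 0.1064, 0.185]
tool_rot: [3.141, 0.009, 2.856]
contact_force: [0.4, -0.2, 0.2]
opening: 0.0229
```

The fingers closed above the tile because the TCP had drifted up and left the tips at 7 mm. I'll reopen and go lower.

```bash

python3 -m creep '[[[0,0,2,0,0,0],[0,0,0,0,0,0],[0,0,0,0,0,0],[0,0,0,0,0,0],[0,0,0,0,0,0]]]' -0.3
python3 -m creep '[[[0,0,-4,0,0,0],[0,0,-3,0,0,0],[0,0,-1,0,0,0],[0,0,0,0,0,0]]]'
```

```text
time: 3.48
tool_pos: [0.5871, 0.1064, 0.1872]
tool_rot: [3.141, 0.009, 2.856]
contact_force: [0.3, 0.3, -0.2]
opening: 0.0519
time: 3.82
tool_pos: [0.5872, 0.1064, 0.1783]
tool_rot: [3.141, 0.009, 2.856]
contact_force: [-0.3, 0.9, 2.3]
opening: 0.0597
```

```bash

python3 -m creep '[[[0,0,2,0,0,0],[0,0,0,0,0,0],[0,0,0,0,0,0]]]'
python3 -m creep '[[[0,0,0,0,0,0],[0,0,0,0,0,0],[0,0,0,0,0,0],[0,0,0,0,0,0],[0,0,0,0,0,0]]]' 0.5 15
python3 -m creep '[[[0,0,0,0,0,0],[0,0,0,0,0,0]]]'
```

```text
time: 4.07
tool_pos: [0.5871, 0.1064, 0.1802]
tool_rot: [3.141, 0.009, 2.856]
contact_force: [0.3, -0.4, -0.3]
opening: 0.0595
time: 4.48
tool_pos: [0.5871, 0.1064, 0.1804]
tool_rot: [3.141, 0.009, 2.856]
contact_force: [0.3, 0.5, 0.5]
opening: 0.0358
time: 4.65
tool_pos: [0.5871, 0.1064, 0.1804]
tool_rot: [3.141, 0.009, 2.856]
contact_force: [-0.3, -0.8, -0.1]
opening: 0.0358
```

```bash

python3 -m creep '[[[0,0,20,0,0,0],[0,0,30,0,0,0],[0,0,30,0,0,0],[0,-10,20,0,0,-6]]]'
python3 -m creep '[[[-4,-24,0,0,0,-7],[-4,-24,0,0,0,-7],[-4,-24,0,0,0,-7],[-4,-24,0,0,0,-7],[-4,-24,0,0,0,-7]]]'
python3 -m creep '[[[-4,-24,0,0,0,-7],[-4,-24,0,0,0,-7],[-4,-24,0,0,0,-7],[-4,-24,0,0,0,-7],[0,0,0,0,0,0]]]'
```

```text
time: 4.98
tool_pos: [0.5845, 0.0972, 0.2773]
tool_rot: [-3.138, -0.005, 2.753]
contact_force: [1.6, -0.4, 0.0]
opening: 0.0358
time: 5.4
tool_pos: [0.5649, -0.0233, 0.2845]
tool_rot: [3.137, 0.006, 2.126]
contact_force: [0.1, 0.4, -1.1]
opening: 0.0359
time: 5.82
tool_pos: [0.5466, -0.1273, 0.2847]
tool_rot: [3.137, 0.007, 1.616]
contact_force: [0.2, 0.4, -0.0]
opening: 0.0359
```

```bash

python3 -m creep '[[[-1,-1,-25,0,0,1.3],[0,0,-22,0,0,0],[0,0,0,0,0,0],[0,0,0,0,0,0]]]'
python3 -c "
from h import *
p=robot.observe(); print(p['tool_pos'],p['tool_rot'])
a=viewer.read_camera('scene')
cv2.imwrite('pics/s2f.png',a); cv2.imwrite('pics/s2.png',cv2.resize(a[215:310,350:470],None,fx=6,fy=6,interpolation=2))
"
```

```text
time: 6.15
tool_pos: [0.5456, -0.1297, 0.2379]
tool_rot: [3.134, 0.008, 1.64]
contact_force: [0.3, -0.7, -0.2]
opening: 0.0356
[ 0.54556289 -0.12974701  0.23788234] [3.13416249 0.00794239 1.63984603]
```

View pics/s2.png

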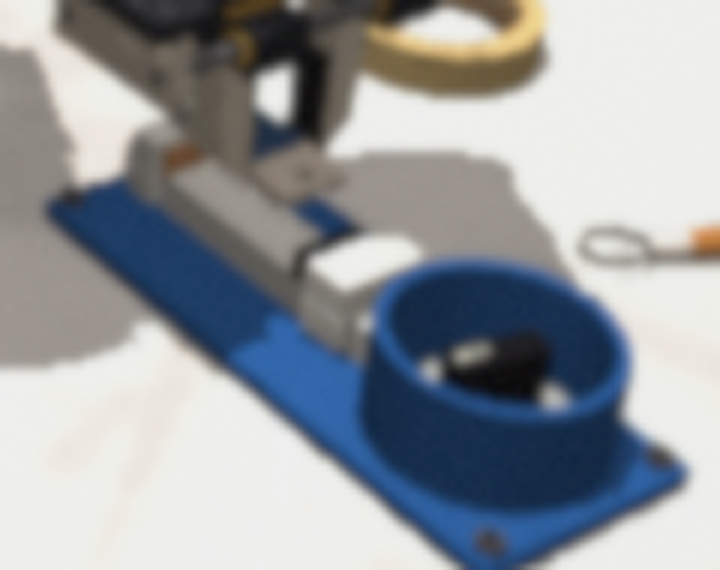

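The tile hangs over the rail in the jaws, with its clay end edge from about (300,203) to (345,180). The base corners are at (48,208) and (685,475), the rim centre near (498,340) and the pad at about (300,265). I'll compute the relative offset.

```bash
python3 - <<'E'
from h import *
f=lambda x,y:((x+.5)/6-.5+350,(y+.5)/6-.5+215)
p,e=fitpose("scene",[(-.054,.137,.012),(.054,-.125,.012),(0,-.07,.058),(-.014,.137-.036,.030)][:3],[f(48,208),f(685,475),f(498,340)],[.549,-.19,.067]); print(p,e)
def cl(X,p):
    d=X[:2]-p[:2]; c,s=np.cos(p[2]),np.sin(p[2]); return np.array([c*d[0]+s*d[1],-s*d[0]+c*d[1]])*1000
for P,n in((p,'scenefit'),([.5493,-.1903,.0671],'topfit')):
    P=np.array(P)
    print(n,"tile end corners",cl(at("scene",*f(300,203),.0645),P),cl(at("scene",*f(345,180),.0645),P),
     "padtop front",cl(at("scene",*f(300,250),.0455),P),"TCP",cl(np.array([.5456,-.1297]),P), "knobmark", cl(at("scene",*f(475,353),.051),P),"barfar",cl(at("scene",*f(530,340),.051),P))
    print("jaw top near-left corner",cl(at("scene",*f(308,265),.048),P),cl(at("scene",*f(360,238),.048),P),"rail fence junction",cl(at("scene",*f(168,190),.030),P))
E
```

```text
[ 0.54308859 -0.19528849  0.04425206] 1.619894776933279
scenefit tile end corners [-12.32870395  24.95481007] [13.81312427 28.5162555 ] padtop front [-13.67195604  20.11981988] TCP [ 5.41042543 65.41318382] knobmark [ -4.52057513 -65.46175065] barfar [ 18.73117111 -69.7856462 ]
jaw top near-left corner [-19.86649115   8.55064697] [ 9.88116989 12.2556751 ] rail fence junction [-19.09872074  95.35358424]
topfit tile end corners [-18.28727396  20.66916527] [ 7.9290958  23.63244609] padtop front [-19.74063543  15.8661249 ] TCP [ 0.37153569 60.7117119 ] knobmark [-12.54683587 -69.90218064] barfar [ 10.60005807 -74.75615601]
jaw top near-left corner [-26.19786257   4.44149166] [3.62667916 7.465939  ] rail fence junction [-23.44719644  91.20423266]
```

The scene fit is weak, at about 5 mm, but it agrees with the top fit that the tile clears the pad and the fence. In the top view the fence, rim and rail lines match the fit to within about 2 mm. Lowering now.

```bash

python3 -m creep '[[[0,0,-10,0,0,0],[0,0,-7,0,0,0],[0,0,-3,0,0,0],[0,0,0,0,0,0]]]'
python3 -m creep '[[[0,0,-2,0,0,0],[0,0,-1,0,0,0],[0,0,0,0,0,0]]]'
```

```text
time: 6.53
tool_pos: [0.5466, -0.1284, 0.2191]
tool_rot: [3.13, 0.01, 1.643]
contact_force: [0.4, -0.7, 0.0]
opening: 0.0359
time: 6.78
tool_pos: [0.5469, -0.1282, 0.2163]
tool_rot: [3.129, 0.01, 1.644]
contact_force: [1.0, 0.1, -0.3]
opening: 0.0359
```

```bash

python3 -m creep '[[[-1.5,-1,0,0.57,0.7,-0.3],[0,0,0,0,0,0],[0,0,0,0,0,0]]]'
```

```text
time: 7.03
tool_pos: [0.5454, -0.1293, 0.2168]
tool_rot: [3.141, -0.002, 1.638]
contact_force: [-0.2, 0.2, -0.9]
opening: 0.0361
```

```bash

python3 -m creep '[[[0,0,-3,0,0,0],[0,0,-2,0,0,0],[0,0,0,0,0,0]]]'
python3 -m creep '[[[0,0,-1,0,0,0],[0,0,-1,0,0,0],[0,0,0,0,0,0]]]'
```

```text
time: 7.28
tool_pos: [0.5454, -0.1295, 0.2117]
tool_rot: [3.141, -0.001, 1.638]
contact_force: [0.7, -0.9, -0.8]
opening: 0.0356
time: 7.53
tool_pos: [0.5455, -0.1295, 0.2106]
tool_rot: [3.14, -0.001, 1.638]
contact_force: [-0.8, 0.1, -0.1]
opening: 0.0358
```

```bash

python3 -m creep '[[[0,0,-1,0,0,0],[0,0,0,0,0,0]]]'
python3 -m creep '[[[0,0,-1,0,0,0],[0,0,0,0,0,0]]]'
```

```text
time: 7.7
tool_pos: [0.5455, -0.1295, 0.2105]
tool_rot: [3.14, -0.001, 1.638]
contact_force: [0.6, -0.8, -0.4]
opening: 0.0362
time: 7.87
tool_pos: [0.5456, -0.1295, 0.2105]
tool_rot: [3.139, -0.0, 1.638]
contact_force: [-1.4, -0.6, 0.0]
opening: 0.0359
```

```bash

python3 -m creep '[[[0,0,0,0,0,0],[0,0,0,0,0,0],[0,0,0,0,0,0],[0,0,0,0,0,0]]]' -0.3
python3 -m creep '[[[0,0,15,0,0,0],[0,0,30,0,0,0],[0,0,30,0,0,0],[0,0,30,0,0,0],[0,0,0,0,0,0]]]'
python3 -m creep '[[[-35,10,0,0,0,7],[-35,0,0,0,0,7],[-35,0,0,0,0,7],[-35,0,0,0,0,7],[0,0,0,0,0,7]]]'
python3 - <<'E'
from h import *
a=viewer.read_camera('top'); b=a[145:205,380:495]
cv2.imwrite('pics/t3.png',cv2.resize(np.clip(b*1.3,0,255).astype(np.uint8),None,fx=6.5,fy=6.5,interpolation=2)); print(robot.observe()['qpos'])
E
```

```text
time: 8.2
tool_pos: [0.5457, -0.1295, 0.2099]
tool_rot: [3.139, -0.0, 1.638]
contact_force: [0.1, 0.1, -0.8]
opening: 0.0572
time: 8.62
tool_pos: [0.5445, -0.1291, 0.3154]
tool_rot: [-3.137, -0.004, 1.638]
contact_force: [0.8, -1.0, -0.5]
opening: 0.0597
time: 9.03
tool_pos: [0.4, -0.1176, 0.314]
tool_rot: [-3.141, -0.005, 2.262]
contact_force: [-0.3, 1.0, -0.2]
opening: 0.0597
[-0.47006615  0.25905255  1.928402    0.00282189  0.95487787 -1.16945506]
```

View pics/t3.png

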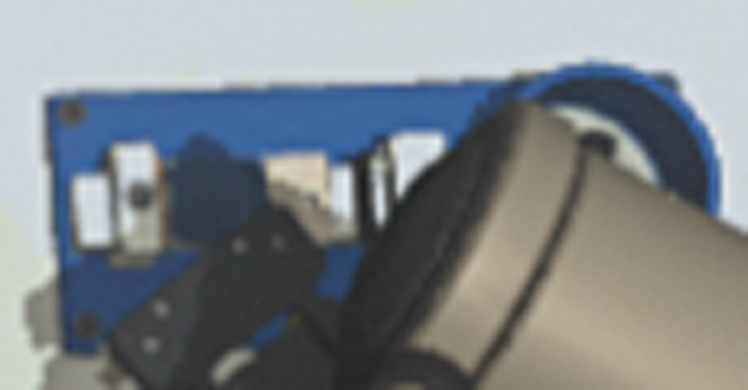

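The tile lies flat along the rail, spanning about x 168–330. There is a gap to the black pad at 357, and it reaches close to the fence face at about 163. Next, the knob at world (0.554, -0.260), with the bar angle at about -0.06 rad.

```bash

python3 -m creep '[[[22,-20,0,0,0,7],[22,-20,0,0,0,7],[22,-20,0,0,0,7],[22,-20,0,0,0,7],[22,-20,0,0,0,7]]]' 0.435 50
python3 -m creep '[[[22,-20,0,0,0,7],[22,-20,0,0,0,5],[0,0,0,0,0,0],[0,0,0,0,0,0]]]'
python3 -c "
from h import *
a=np.array(at('top',445+27.6-.45,150+16-.45,.051));b=np.array(at('top',445+26.5-.45,150+30-.45,.051));print(a,b,np.arctan2(*(a-b)[1::-1]),(a+b)/2)"
```

```text
time: 9.5
tool_pos: [0.5146, -0.2192, 0.3147]
tool_rot: [3.14, -0.001, 2.879]
contact_force: [0.8, -0.1, -0.5]
opening: 0.0311
time: 9.83
tool_pos: [0.5663, -0.2656, 0.3115]
tool_rot: [-3.141, 0.003, 3.091]
contact_force: [-0.7, 0.6, -0.4]
opening: 0.026
[ 0.57271924 -0.26307422  0.051     ] [ 0.53604932 -0.25874038  0.051     ] -0.11763964502386165 [ 0.55438428 -0.2609073   0.051     ]
```

```bash

python3 -m creep '[[[-12,5,-20,0,0,-3.8],[0,0,-20,0,0,0],[0,0,-15,0,0,0],[0,0,0,0,0,0],[0,0,0,0,0,0]]]'
```

```text
time: 10.25
tool_pos: [0.5539, -0.2585, 0.254]
tool_rot: [-3.141, 0.004, 3.008]
contact_force: [0.2, 0.2, 0.4]
opening: 0.0262
```

```bash

python3 -m creep '[[[0.3,-2.2,-8,0,0,0.8],[0,0,-8,0,0,0],[0,0,0,0,0,0]]]'
python3 -c "
from h import *
p=robot.observe(); print(p['tool_pos'],p['tool_rot'],p['torque'])
a=viewer.read_camera('scene')
cv2.imwrite('pics/s4.png',cv2.resize(a[225:315,380:480],None,fx=6,fy=6,interpolation=2))
"
```

```text
time: 10.5
tool_pos: [0.5547, -0.2603, 0.239]
tool_rot: [-3.14, 0.007, 3.021]
contact_force: [-0.9, -0.1, -0.7]
opening: 0.026
[ 0.5546509  -0.26033117  0.23895526] [-3.13991864  0.00723432  3.02139143] [0.01528534 0.05241036 0.01560199]
```

View pics/s4.png

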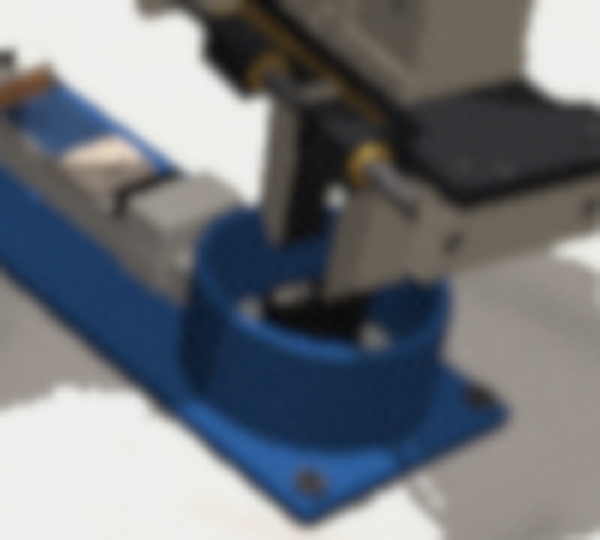

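The fingers, with tips at about (290,240) and (350,295), straddle the black bar inside the rim. The tile also shows flat between pad and fence. Descending while watching the force.

```bash

python3 -m creep '[[[-0.3,-0.5,-8,0,0.4,0.2],[0,0,-6,0,0,0],[0,0,0,0,0,0]]]'
python3 -m creep '[[[0,0,-6,0,0,0],[0,0,-6,0,0,0],[0,0,-5,0,0,0],[0,0,0,0,0,0]]]'
```

```text
time: 10.8
tool_pos: [0.555, -0.2613, 0.2259]
tool_rot: [-3.137, 0.003, 3.025]
contact_force: [0.5, 0.4, -1.0]
opening: 0.0257
time: 11.13
tool_pos: [0.5549, -0.2614, 0.207]
tool_rot: [-3.137, 0.003, 3.025]
contact_force: [-0.4, 0.3, 0.1]
opening: 0.0256
```

```bash

python3 -m creep '[[[0,0,-3,0,0,0],[0,0,0,0,0,0]]]'
python3 -m creep '[[[0,0,0,0,0,0],[0,0,0,0,0,0],[0,0,0,0,0,0],[0,0,0,0,0,0]]]' 1 50
python3 -c "
from h import *
p=robot.observe(); print(p['tool_pos'],p['tool_rot'],p['torque'],p['contact_force'],p['opening'])"
```

```text
time: 11.3
tool_pos: [0.5549, -0.2613, 0.2032]
tool_rot: [-3.138, 0.002, 3.024]
contact_force: [-0.8, 0.1, -0.2]
opening: 0.0258
time: 11.63
tool_pos: [0.555, -0.261, 0.2033]
tool_rot: [-3.138, 0.003, 3.024]
contact_force: [0.1, -1.9, -1.7]
opening: 0.0133
[ 0.55501055 -0.26095171  0.20325985] [-3.13829976e+00  2.61078523e-03  3.02439083e+00] [-0.2012874   0.00426713 -0.04623056] [ 0.08682544 -1.85481828 -1.65088805] 0.013318220992846191
```

```bash
cat > st.py <<'E'
from h import *
p=robot.observe(); print('  POS',p['tool_pos'].round(4),'yaw',p['tool_rot'].round(4),'TQ',p['torque'].round(3),'F',p['contact_force'].round(1))
E
python3 -m creep '[[[0,0,0,0,0,-4],[0,0,0,0,0,-5],[0,0,0,0,0,-5],[0,0,0,0,0,-5],[0,0,0,0,0,0]]]'; python3 st.py
python3 -m creep '[[[0,0,0,0,0,-5],[0,0,0,0,0,-5],[0,0,0,0,0,-5],[0,0,0,0,0,0]]]'; python3 st.py
```

```text
time: 12.05
tool_pos: [0.5552, -0.2608, 0.2032]
tool_rot: [-3.137, 0.003, 2.681]
contact_force: [0.1, 0.7, -1.5]
opening: 0.0139
  POS [ 0.5552 -0.2608  0.2032] yaw [-3.1371  0.0032  2.6812] TQ [ 0.079 -0.02   0.272] F [ 0.1  0.7 -1.5]
time: 12.38
tool_pos: [0.5553, -0.2608, 0.2032]
tool_rot: [-3.136, 0.004, 2.421]
contact_force: [0.3, 0.6, -1.2]
opening: 0.0131
  POS [ 0.5553 -0.2608  0.2032] yaw [-3.1364  0.0039  2.4212] TQ [ 0.1   -0.056  0.182] F [ 0.3  0.6 -1.2]
```

```bash

for i in 1; do python3 -m creep '[[[0,0,0,0,0,-4],[0,0,0,0,0,-4],[0,0,0,0,0,-2],[0,0,0,0,0,-2]]]'|head -1; python3 st.py
python3 -m creep '[[[0,0,0,0,0,-2],[0,0,0,0,0,-2]]]'|head -1; python3 st.py
python3 -m creep '[[[0,0,0,0,0,-2],[0,0,0,0,0,-2]]]'|head -1; python3 st.py
python3 -m creep '[[[0,0,0,0,0,-2],[0,0,0,0,0,-2]]]'|head -1; python3 st.py; done
```

```text
time: 12.72
  POS [ 0.5554 -0.2608  0.2032] yaw [-3.1361  0.0045  2.2249] TQ [ 0.076 -0.088  0.327] F [-0.2  1.2 -1.2]
time: 12.88
  POS [ 0.5555 -0.2607  0.2032] yaw [-3.136   0.0048  2.1628] TQ [ 0.082 -0.137  0.262] F [ 0.3  0.3 -1.3]
time: 13.05
  POS [ 0.5555 -0.2607  0.2032] yaw [-3.1359  0.0051  2.1008] TQ [ 0.083 -0.084  0.207] F [ 0.1  0.2 -1.9]
time: 13.22
  POS [ 0.5555 -0.2607  0.2032] yaw [-3.1358  0.0053  2.0388] TQ [ 0.033 -0.082  0.271] F [ 0.7  1.  -1.2]
```

```bash

python3 -m creep '[[[0,0,0,0,0,-2],[0,0,0,0,0,-2]]]'|head -1; python3 st.py
python3 -m creep '[[[0,0,0,0,0,-2],[0,0,0,0,0,-2]]]'|head -1; python3 st.py
python3 -m creep '[[[0,0,0,0,0,-2],[0,0,0,0,0,-2]]]'|head -1; python3 st.py
python3 -m creep '[[[0,0,0,0,0,-2],[0,0,0,0,0,-2]]]'|head -1; python3 st.py
```

```text
time: 13.38
  POS [ 0.5556 -0.2607  0.2033] yaw [-3.1358  0.0056  1.9767] TQ [ 0.048 -0.078  0.235] F [ 0.5  1.2 -0.7]
time: 13.55
  POS [ 0.5556 -0.2607  0.2032] yaw [-3.1357  0.0058  1.9146] TQ [ 0.086 -0.033  0.295] F [ 0.1 -0.4 -0.7]
time: 13.72
  POS [ 0.5557 -0.2607  0.2032] yaw [-3.1357  0.0061  1.8527] TQ [ 0.042 -0.069  0.266] F [ 0.9  0.6 -1.5]
time: 13.88
  POS [ 0.5557 -0.2607  0.2033] yaw [-3.1357  0.0064  1.7906] TQ [ 0.097 -0.085  0.23 ] F [-0.3  0.5 -1.4]
```

```bash

python3 -c "
from h import *
a=viewer.read_camera('scene')
cv2.imwrite('pics/s5.png',cv2.resize(a[225:285,365:425],None,fx=10,fy=10,interpolation=2))
"
```

```text
(no output)
```

View pics/s5.png

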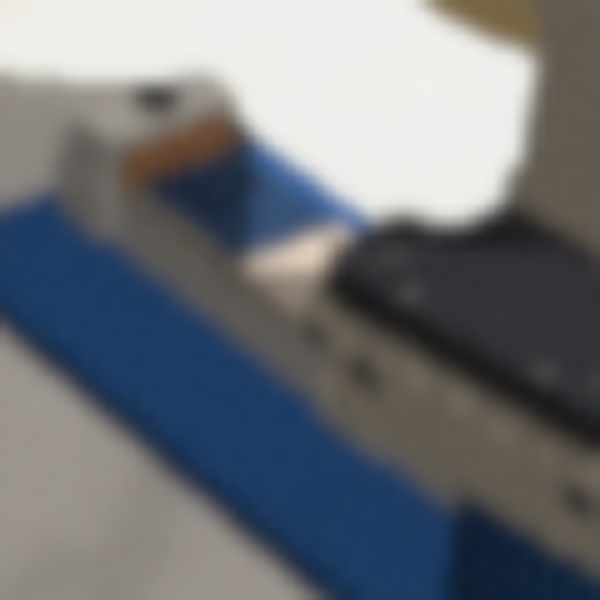

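The tile's glazed end at about (165,185) is now almost at the cork face at (180,150). The gripper hides the jaw. Continuing in small steps, watching the torque (free running averages about 0.26).

```bash

python3 -m creep '[[[0,0,0,0,0,-2]]]'|head -1; python3 st.py
python3 -m creep '[[[0,0,0,0,0,-2]]]'|head -1; python3 st.py
python3 -m creep '[[[0,0,0,0,0,-2]]]'|head -1; python3 st.py
python3 -m creep '[[[0,0,0,0,0,-2]]]'|head -1; python3 st.py
python3 -m creep '[[[0,0,0,0,0,-2]]]'|head -1; python3 st.py
python3 -m creep '[[[0,0,0,0,0,-2]]]'|head -1; python3 st.py
```

```text
time: 14.02
  POS [ 0.5557 -0.2608  0.2032] yaw [-3.1357  0.0066  1.7584] TQ [ 0.029 -0.05   0.287] F [ 0.1  0.6 -1.5]
time: 14.1
  POS [ 0.5558 -0.2608  0.2033] yaw [-3.1357  0.0067  1.7271] TQ [ 0.054 -0.084  0.242] F [-0.5  1.  -2.3]
time: 14.18
  POS [ 0.5558 -0.2608  0.2032] yaw [-3.1358  0.0068  1.6958] TQ [ 0.066 -0.102  0.251] F [ 0.6 -0.5 -1. ]
time: 14.27
  POS [ 0.5558 -0.2608  0.2033] yaw [-3.1358  0.0069  1.6645] TQ [ 0.015 -0.067  0.267] F [ 0.6  0.6 -0.7]
time: 14.35
  POS [ 0.5558 -0.2608  0.2032] yaw [-3.1358  0.007   1.6331] TQ [ 0.062 -0.051  0.233] F [ 0.2  0.5 -1.9]
time: 14.43
  POS [ 0.5558 -0.2608  0.2033] yaw [-3.1359  0.0071  1.6017] TQ [ 0.008 -0.038  0.197] F [ 0.4  0.2 -0.7]
```

```bash

python3 -m creep '[[[0,0,0,0,0,-2]]]'|head -1; python3 st.py
python3 -m creep '[[[0,0,0,0,0,-2]]]'|head -1; python3 st.py
python3 -m creep '[[[0,0,0,0,0,-2]]]'|head -1; python3 st.py
python3 -m creep '[[[0,0,0,0,0,-2]]]'|head -1; python3 st.py
python3 -m creep '[[[0,0,0,0,0,-2]]]'|head -1; python3 st.py
```

```text
time: 14.52
  POS [ 0.5558 -0.2608  0.2033] yaw [-3.1359  0.0072  1.5705] TQ [ 0.003 -0.02   0.242] F [ 0.4  0.1 -1.7]
time: 14.6
  POS [ 0.5558 -0.2608  0.2032] yaw [-3.1359  0.0073  1.5391] TQ [ 0.043 -0.081  0.298] F [ 0.9 -0.2 -1.4]
time: 14.68
  POS [ 0.5559 -0.2608  0.2032] yaw [-3.136   0.0074  1.5079] TQ [ 0.084 -0.042  0.335] F [ 0.3 -0.4 -1.3]
time: 14.77
  POS [ 0.5559 -0.2609  0.2032] yaw [-3.1361  0.0076  1.4766] TQ [ 0.038 -0.037  0.33 ] F [ 0.1  0.5 -1.8]
time: 14.85
  POS [ 0.5559 -0.2608  0.2033] yaw [-3.1361  0.0077  1.4455] TQ [ 0.014 -0.115  0.367] F [ 0.1  0.5 -1.2]
```

```bash

python3 -m creep '[[[0,0,0,0,0,-1]]]'|head -1; python3 st.py
python3 -m creep '[[[0,0,0,0,0,-1]]]'|head -1; python3 st.py
python3 -m creep '[[[0,0,0,0,0,-1]]]'|head -1; python3 st.py
python3 -m creep '[[[0,0,0,0,0,-1]]]'|head -1; python3 st.py
```

```text
time: 14.93
  POS [ 0.5559 -0.2609  0.2032] yaw [-3.1361  0.0078  1.4311] TQ [-0.007 -0.047  0.354] F [ 0.2 -0.1 -0.9]
time: 15.02
  POS [ 0.5559 -0.2608  0.2032] yaw [-3.1361  0.0079  1.4164] TQ [ 0.021 -0.016  0.363] F [ 0.8  0.7 -2.1]
time: 15.1
  POS [ 0.5559 -0.2608  0.2032] yaw [-3.1361  0.008   1.4002] TQ [-0.041 -0.058  0.382] F [ 1.2 -0.1 -2.5]
time: 15.18
  POS [ 0.5559 -0.2608  0.2033] yaw [-3.1362  0.0081  1.3831] TQ [ 0.043 -0.059  0.352] F [ 0.2  0.7 -2.3]
```

```bash

python3 -m creep '[[[0,0,0,0,0,-1]]]'|head -1; python3 st.py
python3 -m creep '[[[0,0,0,0,0,-1]]]'|head -1; python3 st.py
python3 -m creep '[[[0,0,0,0,0,-1]]]'|head -1; python3 st.py
```

```text
time: 15.27
  POS [ 0.5559 -0.2608  0.2032] yaw [-3.1361  0.0082  1.3653] TQ [-0.005 -0.028  0.405] F [-0.1 -0.8 -1.6]
time: 15.35
  POS [ 0.556  -0.2609  0.2032] yaw [-3.1362  0.0082  1.3469] TQ [-0.036 -0.1    0.442] F [ 0.2  0.1 -1.7]
time: 15.43
  POS [ 0.556  -0.2609  0.2033] yaw [-3.1363  0.0083  1.3282] TQ [-0.039 -0.091  0.45 ] F [ 0.   0.4 -2.2]
```

By torque and by angle since onset, the force is about 16–18 N. Releasing the knob now.

```bash

python3 -m creep '[[[0,0,0,0,0,0],[0,0,0,0,0,0],[0,0,0,0,0,0],[0,0,0,0,0,0],[0,0,0,0,0,0]]]' 0.4
python3 st.py
python3 -m creep '[[[0,0,5,0,0,0],[0,0,10,0,0,0],[0,0,15,0,0,0],[0,0,20,0,0,0],[0,0,30,0,0,0]]]'
python3 -m creep '[[[0,0,30,0,0,0],[-35,15,10,0,0,0],[-38,15,0,0,0,0],[-38,15,0,0,0,0],[-38,15,0,0,0,0]]]'
python3 -m creep '[[[0,35,0,0,0,0],[0,38,0,0,0,0],[0,38,0,0,0,0],[0,38,0,0,0,0],[0,0,0,0,0,0]]]'
python3 - <<'E'
from h import *
a=viewer.read_camera('top')[145:205,380:495]; b=viewer.read_camera('scene')[225:285,365:480]
cv2.imwrite('pics/end.png',np.vstack([cv2.resize(x,(650,300),interpolation=2) for x in (a,b)]))
E
```

```text
time: 15.85
tool_pos: [0.556, -0.2613, 0.204]
tool_rot: [-3.137, 0.008, 1.325]
contact_force: [0.3, 0.0, 0.1]
opening: 0.0276
  POS [ 0.556  -0.2613  0.204 ] yaw [-3.1375  0.0085  1.3248] TQ [-0.066  0.064  0.001] F [0.3 0.  0.1]
time: 16.27
tool_pos: [0.5542, -0.2604, 0.2826]
tool_rot: [-3.126, 0.005, 1.324]
contact_force: [0.4, -0.1, 0.5]
opening: 0.0275
time: 16.68
tool_pos: [0.4071, -0.2019, 0.3368]
tool_rot: [3.13, 0.014, 1.325]
contact_force: [-0.8, 0.1, 0.7]
opening: 0.0277
time: 17.1
tool_pos: [0.3973, -0.047, 0.3423]
tool_rot: [3.126, 0.014, 1.315]
contact_force: [-1.1, 0.5, -0.6]
opening: 0.0273
```

View pics/end.png

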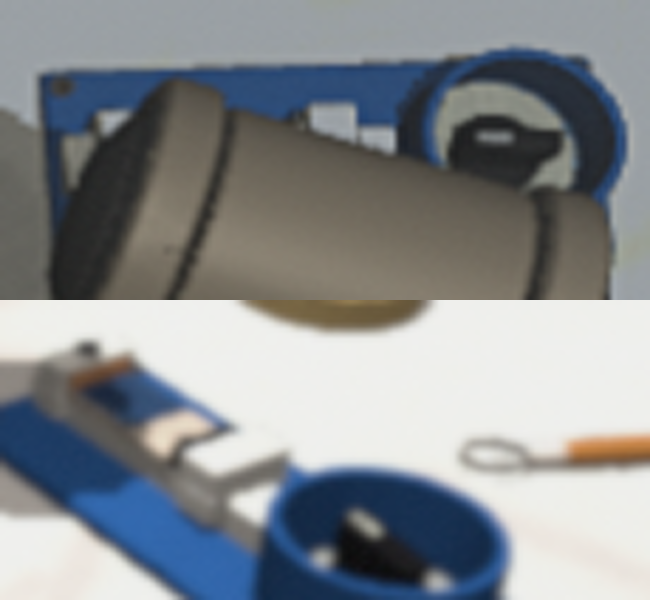

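The scene view shows the tile flat on the rail, its glazed end at the cork (100,380) and its clay end against the pad (185,445). The knob has been let go and the gripper is clear. Handing in.

```bash
python3 -c "
from cell import robot
robot.hand_in(); print(robot.observe()['time'])"
```

```text
the job is handed in; nothing more can be done
the job is handed in; nothing more can be done
```

The blue tile lies flat and lengthwise on the rail, clamped at an estimated 16–18 N, and I handed the job in at about 17 s of the 72 s allowed. I could not measure the pad force directly, and the hand-in gives no verdict.

- **Force estimate:** the wrist torque rose from about 0.26 N m running free to an average of 0.43 N m over the last three steps. That puts the hold near 17 N. The knob angle since the force began to build gives about 17.7 N. Single torque readings scattered by about ±0.04 N m (roughly 4 N).
- **Last checks:** the final scene picture shows the tile flat between pad and fence. The wrist force read near zero after I let go of the knob, and the gripper was clear of everything before hand-in. The arm hid the tile in the last top picture, so that view confirms only the knob. I did not measure the other tiles, the jars or the cup again at the end.
- **Problems on the way:**
  - My first grasp closed just above the tile because the arm had drifted up a few millimetres. I reopened, went lower and gripped it properly.
  - The scene camera disagreed with the top camera by about 5 mm on the clamp and tile positions. I went by the top camera, and the tile seated as planned.

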